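Roll dry clay tubes into a rack's pull-out V-notched supports

ROBOT

A 7-joint arm with a two-finger parallel gripper is mounted at the origin on a cart in front of the work surface, level with it; the furniture and walls round the work are solid. World frame = base frame: x ahead of the robot, y to its left, z up, the work surface at z = 0. Lengths are in mm, angles in rad, forces in N, time in s.
With the tool pointing down it reaches from about 425 to 875 mm from the base axis. Payload 4.7 kg.
Tool frame: the origin (TCP) lies at the very end of the fingers, on their centre line; the grasp point (between the pads) lies 19 mm behind it; z points along the fingers, y is the line along which they close (so a half turn about z gives the same grasp; the last joint's range is limited). The gripper opens to 87 mm and grips with 3 to 60 N. Pads are 19 mm wide; open, the fingers measure 117 mm over their backs; the gripper's body (75 mm by 190 mm) begins 51 mm behind the grasp point.
Start: joints at [1.202, 0.321, -0.07, 1.45, 0.023, 1.371, -0.057], TCP at [242.769, -602.983, 222.587] pointing down, gripper open.
Joint ranges: [-2.86, 2.86], [-0.3, 2.09], [-1.38, 1.24], [0.06, 2.45], [-1.56, 4.7], [0.09, 2.05], [-2.69, 2.69]. Speed limits (rad/s): [2.57, 2.57, 3.14, 3.14, 3.14, 3.14, 3.14].

INTERFACE

Orientations are given as a unit quaternion [w, x, y, z].
In Python, from station import r gives the robot as it stands.
- The arm moves only by the tool step_arm, never from a script. Its argument "rows" is one flat list of numbers, 7 for each row, row after row: the turn, a rotation vector about the tool's x, y, z in degrees, then the shift along the tool's x, y, z in mm, then the opening, from 0 (shut) to 1 (fully open). A call has 1 to 20 rows; each row is the pose to reach, as a shift and turn from the pose commanded when the call began, along the tool's axes at that moment; what a row does not reach only later rows make up. A row lasts 1/8 s, in which the tool goes at most 62.5 mm and 10.7 degrees, less where a joint would pass 70% of its speed; a pose out of reach is approached as far as the arm can. A call with a gripper value outside its range is refused whole. The fingers move at their own pace and stop on an object; "newtons" is the grip in N (left out, the last holds). Time passes only in rows, so rows that repeat a pose let the fingers close. It gives the time, the measured TCP pose, the force, the opening and the grip force at its end, in the units of the state.
- r.read_state(): the state, without advancing time (a new reading comes with each control period).
- r.read_camera(name): name is "scene" or "side" or "wrist"; returns a dict with "color" (420x560x3 uint8, red, green, blue), "depth" (420x560 float32, mm along the optical axis (not along the pixel's ray), 0 where there is no reading), "fx", "fy", "cx", "cy" (pixels), "position" and "orientation" of the camera in the world. Camera axes: x right, y down, z forward; pixel columns grow to the right and rows downward; lengths in mm; the calibration is good to about 2 mm. A picture is of the moment at which its call begins.
- r.job_done(): hands the job in; it is judged then, once.
The state is a dict: "clock": time; "joint_positions": joint angles; "dq": joint speeds; "joint_torque": joint torques, N m; "tool_pos": TCP position; "tool_rot": TCP orientation; "force": force on the tool from outside, world axes, zero at the start; "moment": the same for the moment, N m; "width": finger opening in mm; "finger_force": force on a finger pad.
Only numpy, scipy, OpenCV 4.12 (cv2) and the standard library are available. Lean on these libraries where they do the work, as an engineer would, in place of code of your own. Each camera call takes 0.05 s, during which the arm holds its last target. There are 200 camera calls.

TASK

Pull both notched slide-out supports of the ware rack right out to their stops, then roll the two dry clay tubes forward from the back ledge so that one lies cradled in each pair of V notches, square across both supports, with neither left on the bed. The clay is brittle: roll the tubes along with a light touch, without pinching them, pressing hard on them, lifting them or letting them fall, and leave the things around the rack where they are.

Things in the scene. Friction and masses are not known exactly. Their poses are not given: they have to be found in the camera images.
- ware_rack: low wooden ware rack, fixed, level, turned only about z. Origin: on the table under the middle of its bed's front edge; x to its back (away from the robot), y left. Sizes in mm: flat bed 52 high, 210 wide, from x = 0 to 150, where an upright back ledge rises. The two supports slide in slots at y = +65 and -65, tops level with the bed; all parts of both except the toes are at bed height or lower.
- ledge_top (a point): middle of the top of the back ledge's front face: 48 mm above the bed, 150 mm behind the bed's front edge. The ledge is 14 mm thick and as wide as the rack.
- seat_outer (a point): where the middle of a tube's axis lies when it is seated in the outer pair of notches with both supports fully out: 91 mm in front of the bed's edge, 67 mm above the table (74 on the flat bed or on the lands between notches). Fixed to the rack.
- seat_inner (a point): where the middle of a tube's axis lies when it is seated in the inner pair of notches with both supports fully out: 33 mm in front of the bed's edge, 67 mm above the table (74 on the flat bed or on the lands between notches). Fixed to the rack. A tube on its way further out drops in here; a level push from behind then jams: its back must be eased up and over the notch's far edge, or its top drawn forward.
- support_left (a joint): m that the left support (rack y = +65 mm) is drawn out towards the robot (rack -x): 0 in, 0.115 at its stop. A dark wood bar 20 mm wide; slides stiffly (about 2.5 N), stays where left. In its upper edge two V notches 32 mm wide, 13 deep, sides 40 degrees from level, centred 26 mm (outer) and 84 mm (inner) behind the back face of its toe.
- support_right (a joint): m that the right support (rack y = -65 mm) is drawn out towards the robot (rack -x): 0 in, 0.115 at its stop. A dark wood bar 20 mm wide; slides stiffly (about 2.5 N), stays where left. In its upper edge two V notches 32 mm wide, 13 deep, sides 40 degrees from level, centred 26 mm (outer) and 84 mm (inner) behind the back face of its toe.
- support_left_toe (a point): middle of the top of the left support's toe, the upturned block at its front end by which it is hooked: 14 mm thick (rack x), 20 wide, rising 26 above the bed; faces 7 mm before and behind this point. Moves with the support; starts 0 to 20 mm out.
- support_right_toe (a point): middle of the top of the right support's toe, the upturned block at its front end by which it is hooked: 14 mm thick (rack x), 20 wide, rising 26 above the bed; faces 7 mm before and behind this point. Moves with the support; starts 0 to 20 mm out.
- tube_red: brick-red tube of bone-dry clay, hollow, 44 mm outside diameter, 180 long, 0.15 to 0.3 kg, dusty and slippery, rolls easily. Origin: middle of its axis, y along it. Starts on the bed along the rack's y, against the back ledge or in front of the other tube, 0 to 6 mm from it. No finger fits behind it (ledge or other tube) until it is rolled forward.
- tube_buff: pale buff tube of bone-dry clay, hollow, 44 mm outside diameter, 180 long, 0.15 to 0.3 kg, dusty and slippery, rolls easily. Origin: middle of its axis, y along it. Starts on the bed along the rack's y, in the other of these two places. No finger fits behind it (ledge or other tube) until it is rolled forward.
- cup_bisque: an unglazed pale cup, 65 mm across and 67 high, left of the rack. A bystander; its place varies. Origin: middle of its underside.
- clay_block: a dark grey lump of clay, about 73 x 104 x 64 high, at the left. A bystander; its place varies. Origin: middle of its underside.
- loop_tool_large: a ribbon trimming tool with a wooden handle, 202 mm long, right of the rack. A bystander; its place varies. Origin: middle of its underside.
- rib_wood: a brown wooden kidney-shaped rib, 39 x 105 x 9, right of the rack. A bystander; its place varies. Origin: middle of its underside.
- marker: a red and white marker pen, 135 mm long, at the right. A bystander; its place varies. Origin: middle of its underside.

How it is judged:
By the outcome, as a careful person would: the job done as asked, in the order asked, and still so for the second after the job is handed in, with the robot touching nothing.
It also fails if it takes over 72 s, if anything falls off the work surface, if the arm or the gripper's body presses on something with over 40 N, if the wrist force passes 120 N, or if a joint passes its speed limit or range.

## Working session

There is one attempt and no reset: what is moved stays moved. The work goes in short steps, Python scripts to look and compute and a tool call to move; the robot and the scene stay as the last step left them, time stands still between calls to the robot, and variables do not carry over. Pictures are saved under pics/ and viewed, at most 10 in all, crops included, and the job is handed in when it is done.

Besides the shell and the picture viewer there is one more tool, called by a JSON object that holds its "method" and its "body". step_arm: Moves the arm, as the interface text tells. Its arguments: {"type":"object","properties":{"rows":{"type":"array"},"newtons":{"type":"number"}},"required":["rows"]}

```bash
mkdir -p pics; ls; cat > h.py <<'E'
import numpy as np, cv2
from scipy.spatial.transform import Rotation as R
from station import r
def rot(q): return R.from_quat([q[1],q[2],q[3],q[0]])
def cam(n):
    c=r.read_camera(n); d=c["depth"]; v,u=np.indices(d.shape)
    P=np.stack([(u-c["cx"])/c["fx"]*d,(v-c["cy"])/c["fy"]*d,d],-1)
    c["P"]=P@rot(c["orientation"]).as_matrix().T+np.array(c["position"]); c["P"][d==0]=np.nan
    return c
def save(c,n): cv2.imwrite(f"pics/{n}.png",cv2.cvtColor(c["color"],cv2.COLOR_RGB2BGR))
E
python3 - <<'E'
from h import *
s=r.read_state(); print(s)
for n in("scene","side"):
    c=cam(n); save(c,n); np.savez(f"{n}.npz",P=c["P"],color=c["color"]); print(n,c["position"])
a=cv2.imread("pics/scene.png");b=cv2.imread("pics/side.png")
E
```

```text
pics
{'clock': 0.0, 'joint_positions': array([ 1.20208256,  0.32180289, -0.07008236,  1.45168268,  0.0226093 ,
        1.37079806, -0.05687673]), 'dq': array([ 2.12616047e-04, -2.20941605e-03, -6.42446305e-04, -3.87616524e-05,
        1.30270244e-03, -1.36481091e-04, -2.21069684e-04]), 'joint_torque': array([ 3.37141892e-04, -4.91291320e+01, -4.03338745e-01, -3.12522447e+01,
       -6.38079084e-02,  4.38318180e-02,  1.92982707e-04]), 'tool_pos': array([ 242.53623584, -602.45413572,  221.47070707]), 'tool_rot': array([-9.22720431e-04,  9.81732015e-01,  1.90266506e-01, -2.34371886e-04]), 'force': array([ 0.04113345, -0.38017959,  0.22129366]), 'moment': array([ 0.02764554, -0.0232308 ,  0.03301102]), 'finger_force': 0.0, 'width': 87.08878411492309}
scene [-406.74330566 -556.34707138 1133.22601881]
side [  199.43719733 -1067.44316574   922.31709837]
```

View pics/scene.png

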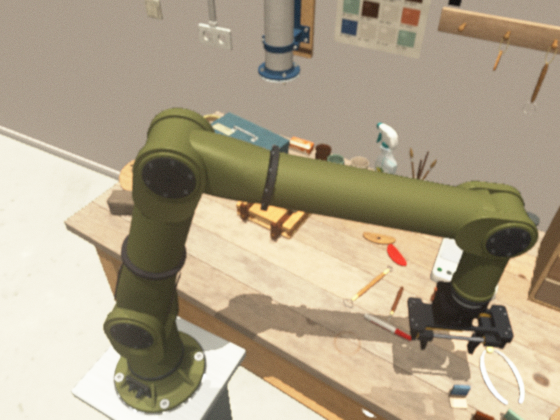

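View pics/side.png

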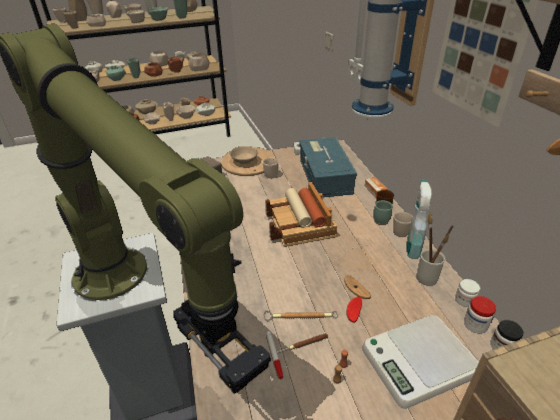

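The side view shows the rack around (300,215): buff tube in front (298,207), red behind it (313,205), toes at (270,205) and (276,235), and the ledge at right (322,195). In the scene view the arm partly hides the rack, near (270,215).

```bash
python3 - <<'E'
from h import *
z=np.load("side.npz");P=z["P"];C=z["color"]
for (u,v) in [(298,207),(313,205),(270,205),(276,235),(322,195),(300,232),(266,208),(271,168),(212,165)]:
    print((u,v),P[v,u].round(0),C[v,u])
sub=P[175:250,255:345].reshape(-1,3); sub=sub[np.isfinite(sub).all(1)]
h=np.histogram(sub[:,2],bins=np.arange(-10,130,4)); print(list(zip(h[1].astype(int),h[0])))
im=cv2.resize(C[165:255,250:350],None,fx=7,fy=6,interpolation=cv2.INTER_CUBIC); cv2.imwrite("pics/crop.png",im[:,:,::-1])
E
```

```text
(298, 207) [629. -13.  98.] [227 207 160]
(313, 205) [683. -16.  94.] [180  92  57]
(270, 205) [563.  89.  55.] [48 26 16]
(276, 235) [535. -52.  34.] [45 27 17]
(322, 195) [741.  39.  85.] [99 69 45]
(300, 232) [606. -87.  53.] [157 120  76]
(266, 208) [546.  84.  50.] [87 68 55]
(271, 168) [652. 339.  51.] [100  88  73]
(212, 165) [428. 430.  64.] [120 106  88]
[(np.int64(-10), np.int64(3)), (np.int64(-6), np.int64(294)), (np.int64(-2), np.int64(1819)), (np.int64(2), np.int64(839)), (np.int64(6), np.int64(109)), (np.int64(10), np.int64(92)), (np.int64(14), np.int64(96)), (np.int64(18), np.int64(87)), (np.int64(22), np.int64(99)), (np.int64(26), np.int64(85)), (np.int64(30), np.int64(93)), (np.int64(34), np.int64(98)), (np.int64(38), np.int64(109)), (np.int64(42), np.int64(136)), (np.int64(46), np.int64(205)), (np.int64(50), np.int64(604)), (np.int64(54), np.int64(254)), (np.int64(58), np.int64(106)), (np.int64(62), np.int64(76)), (np.int64(66), np.int64(70)), (np.int64(70), np.int64(59)), (np.int64(74), np.int64(99)), (np.int64(78), np.int64(125)), (np.int64(82), np.int64(144)), (np.int64(86), np.int64(168)), (np.int64(90), np.int64(266)), (np.int64(94), np.int64(358)), (np.int64(98), np.int64(183)), (np.int64(102), np.int64(46)), (np.int64(106), np.int64(1)), (np.int64(110), np.int64(0)), (np.int64(114), np.int64(0)), (np.int64(118), np.int64(0)), (np.int64(122), np.int64(0))]
```

View pics/crop.png

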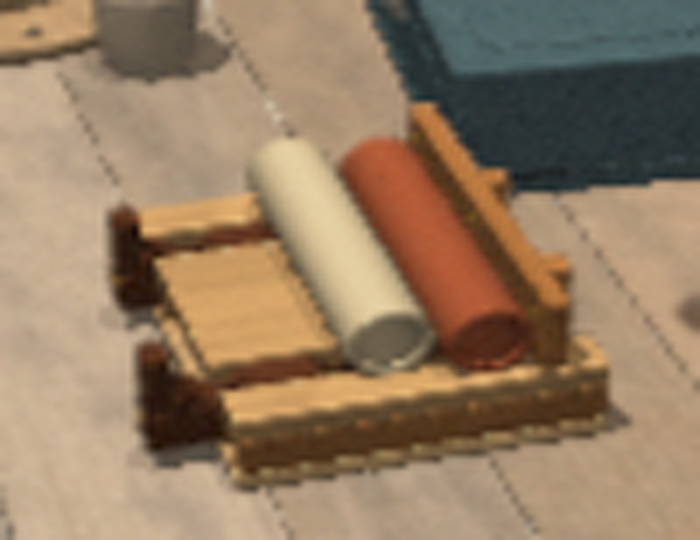

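```bash
python3 - <<'E'
from h import *
z=np.load("side.npz");P=z["P"];C=z["color"].astype(int)
m=np.zeros(C.shape[:2],bool); m[175:250,255:345]=1
red=m&(C[...,0]-C[...,2]>85)&(P[...,2]>75)&(C[...,1]<110)&(C[...,0]>130)
buff=m&(C[...,2]>110)&(P[...,2]>60)
for n,k in(("red",red),("buff",buff)):
    p=P[k]; c=np.median(p,0); u,s,v=np.linalg.svd(p-p.mean(0)); d=v[0]; t=(p-c)@d
    print(n,k.sum(),c.round(1),d.round(3),np.percentile(t,[1,99]).round(0))
E
```

```text
red 361 [679.7  -5.9  94.7] [-0.103 -0.995  0.003] [-99.  81.]
buff 344 [633.8  15.1  93.9] [-0.089 -0.996  0.002] [-95.  84.]
```

{"method": "step_arm", "body": {"rows": [0, 0, 8, 130, -110, -110, 1, 0, 0, 16, 260, -220, -110, 1, 0, 0, 27, 390, -330, -110, 1, 0, 0, 27, 522, -445, -110, 1, 0, 0, 27, 522, -445, -110, 1, 0, 0, 27, 522, -445, -110, 1, 0, 0, 27, 522, -445, -110, 1, 0, 0, 27, 522, -445, -110, 1, 0, 0, 27, 522, -445, -110, 1, 0, 0, 27, 522, -445, -110, 1, 0, 0, 27, 522, -445, -110, 1, 0, 0, 27, 522, -445, -110, 1, 0, 0, 27, 522, -445, -110, 1, 0, 0, 27, 522, -445, -110, 1, 0, 0, 27, 522, -445, -110, 1, 0, 0, 27, 522, -445, -110, 1]}}

```text
clock: 2.1
tool_pos: [560.5, 3.5, 332.6]
tool_rot: [0.0, 0.999, -0.045, 0.0]
force: [0.2, -1.0, -0.2]
width: 87.1
finger_force: 0.0
```

```bash
python3 - <<'E'
from h import *
c=cam("wrist"); save(c,"w1"); np.savez("w1.npz",P=c["P"],color=c["color"]); print(c["position"],rot(c["orientation"]).as_matrix().round(3))
s=r.read_state(); print(s["clock"],s["tool_pos"],rot(s["tool_rot"]).as_matrix().round(3),s["dq"].round(2))
E
```

```text
[631.37144531  -4.46920056 495.71320889] [[-0.09  -0.961 -0.262]
 [-0.996  0.088  0.022]
 [ 0.001  0.263 -0.965]]
2.15 [560.57137943   3.80925813 332.59237455] [[ 0.996 -0.09   0.   ]
 [-0.09  -0.996 -0.   ]
 [ 0.     0.    -1.   ]] [-0.01  0.   -0.01 -0.   -0.    0.   -0.  ]
```

View pics/w1.png

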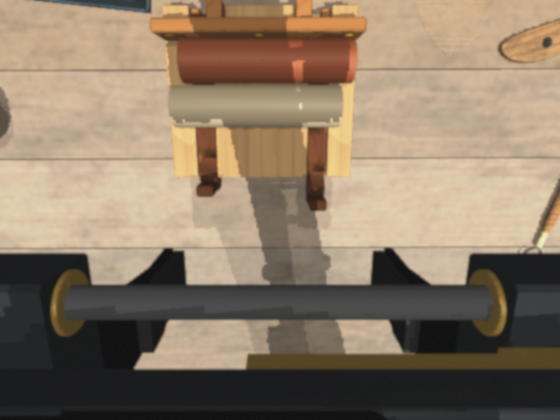

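The wrist view shows the bed's front edge at row 176 (columns 174 to 351). The toes are at (208,188) and (317,203), buff is at row 105, red at row 60 and the ledge at row 26.

```bash
cat > rk.py <<'E'
from h import *
def fit(P):
    b=P.reshape(-1,3); b=b[np.isfinite(b).all(1)]
    return b
E
python3 - <<'E'
from h import *
z=np.load("w1.npz");P=z["P"];C=z["color"].astype(int)
D=C.sum(-1)
Z=P[...,2]
bed=(abs(Z-52)<4); bed[230:]=0; bed[:,:160]=0;bed[:,370:]=0; bed[:115]=0
# bed min-area rect front
pts=P[bed]; print("bed z",np.median(pts[:,2]))
fe=[]
for u in range(178,348):
    if 190<u<225 or 300<u<330: continue
    v=np.where(bed[:,u])[0]
    if len(v): fe.append(P[v.max(),u])
fe=np.array(fe); A=np.polyfit(fe[:,1],fe[:,0],1); res=fe[:,0]-np.polyval(A,fe[:,1]);k=abs(res)<3; A=np.polyfit(fe[k,1],fe[k,0],1)
print("front edge slope deg",np.degrees(np.arctan(A[0])),"x at y=0",A[1],res[k].std())
# sides, in row 140..170
L=[];Rr=[]
for v in range(135,172):
    u=np.where(bed[v])[0]; L.append(P[v,u.min()]);Rr.append(P[v,u.max()])
print("left edge",np.median(L,0),"right",np.median(Rr,0))
led=(abs(Z-100)<4); led[40:]=0
for v in range(15,36,3): print(v,P[v,260].round(1),P[v,200].round(1),P[v,330].round(1),C[v,260])
for n,(u0,u1,v0,v1) in dict(LT=(190,225,170,200),RT=(300,332,170,215)).items():
    q=P[v0:v1,u0:u1]; d=D[v0:v1,u0:u1]; k=(q[...,2]>70)&(q[...,2]<85)
    p=q[k]; print(n,k.sum(),p.mean(0).round(1),p.min(0).round(1),p.max(0).round(1))
for n,v in(("red",(40,82)),("buff",(85,127))):
    q=P[v[0]:v[1],165:365].reshape(-1,3); q=q[(q[:,2]>85)]
    Aq=np.c_[q[:,1],np.ones(len(q))]
    dd=np.array([.09,.996,0]); nn=np.array([.996,-.09,0]); s=q@nn; t=q@dd
    f=lambda p: np.hypot(s-p[0]-p[2]*(t-t.mean()),q[:,2]-p[1])-22
    from scipy.optimize import least_squares
    o=least_squares(f,[np.median(s),74,0],loss='soft_l1')
    print(n,o.x,"rms",np.std(f(o.x)),"t",np.percentile(t,[.5,99.5]),t.mean())
E
```

```text
bed z 52.765941222120546
front edge slope deg 5.2060443895325434 x at y=0 556.2805080112716 0.17575240731870428
left edge [594.77174602 121.82929085  52.63571419] right [575.80112191 -86.1160901   52.96944433]
15 [731.7   5.3  53.5] [737.6  69.3  53.3] [728.7 -72.   35.8] [160 125  84]
18 [718.4   4.5 100.7] [nan nan nan] [712.1 -62.2 101.8] [135  94  58]
21 [715.8   4.8 100.9] [720.7  62.  101.9] [709.8 -62.2 100.5] [142  96  57]
24 [713.4   5.1  99.9] [718.3  62.5 101.1] [707.2 -62.1 100.1] [141  96  57]
27 [710.4   5.3 101.6] [715.7  62.9 101.1] [704.4 -61.8 101.1] [136  92  56]
30 [708.    5.6 100.3] [713.3  63.4 100. ] [702.2 -62.   98.8] [114  78  48]
33 [706.8   6.1  92.5] [711.7  64.7  95. ] [700.5 -62.7  93.3] [97 71 41]
LT 226 [552.3  85.3  77.7] [544.3  76.   70. ] [559.1  96.3  80.4]
RT 217 [524.2 -41.2  77.9] [516.4 -51.   70.3] [531.1 -31.4  81.3]
red [ 6.80065532e+02  7.45426910e+01 -1.57109787e-03] rms 0.7326046001871781 t [-25.8646191  151.63244842] 62.938055733499056
buff [ 6.34475711e+02  7.45224848e+01 -1.62170268e-03] rms 0.7118519647039101 t [-13.83913498 163.57233213] 74.60326743980104
```

{"method": "step_arm", "body": {"rows": [0, 0, 0, -11, 48, 60, 0, 0, 0, 0, -11, 48, 120, 0, 0, 0, 0, -11, 48, 180, 0, 0, 0, 0, -11, 48, 225, 0, 0, 0, 0, -11, 48, 255, 0, 0, 0, 0, -11, 48, 268, 0, 0, 0, 0, -11, 48, 275, 0, 0, 0, 0, -11, 48, 275, 0, 0, 0, 0, -17, 48, 275, 0, 0, 0, 0, -25, 48, 275, 0, 0, 0, 0, -35, 48, 275, 0, 0, 0, 0, -45, 48, 275, 0], "newtons": 5}}

```text
clock: 3.65
tool_pos: [511.8, -39.0, 58.3]
tool_rot: [0.0, 0.999, -0.044, 0.001]
force: [2.5, -0.1, 1.3]
width: 0.5
finger_force: 1.4
```

```bash
cat >> h.py <<'E'
ex=np.array([.9959,-.0907]);ey=np.array([.0907,.9959]);O=np.array([557.9,20.3])
def rk(p): p=np.asarray(p)[...,:2]-O; return np.stack([p@ex,p@ey],-1)
def st():
    s=r.read_state(); f=s["force"]; print("clock",s["clock"],"rack xy",rk(s["tool_pos"]).round(1),"z",s["tool_pos"][2].round(1),"F rack",rk(f[:2]+O).round(1),f[2].round(1),"w",round(s["width"],1))
E
python3 -c "
from h import *
st()"
```

```text
clock 3.65 rack xy [-40.6 -63.3] z 58.3 F rack [2.5 0.2] 1.3 w 0.5
```

{"method": "step_arm", "body": {"rows": [0, 0, 0, -10, 0, 0, 0, 0, 0, 0, -20, 0, 0, 0, 0, 0, 0, -30, 0, 0, 0, 0, 0, 0, -40, 0, 0, 0, 0, 0, 0, -50, 0, 0, 0, 0, 0, 0, -58, 0, 0, 0, 0, 0, 0, -62, 0, 0, 0, 0, 0, 0, -65, 0, 0, 0, 0, 0, 0, -67, 0, 0, 0, 0, 0, 0, -68, 0, 0, 0, 0, 0, 0, -68, 0, 0, 0]}}

```text
clock: 5.03
tool_pos: [446.5, -33.3, 57.6]
tool_rot: [-0.0, 0.999, -0.044, 0.003]
force: [9.5, -1.3, -7.2]
width: 0.1
finger_force: 4.9
```

```bash
python3 -c "
from h import *
st()"
```

```text
clock 5.025 rack xy [-106.1  -63.5] z 57.6 F rack [ 9.6 -0.4] -7.2 w 0.1
```

{"method": "step_arm", "body": {"rows": [0, 0, 0, -1, 0, 0, 0, 0, 0, 0, -2, 0, 0, 0, 0, 0, 0, -2, 0, 0, 0]}}

```text
clock: 5.4
tool_pos: [446.4, -33.3, 57.8]
tool_rot: [-0.0, 0.999, -0.044, 0.005]
force: [14.5, -1.8, -12.8]
width: 0.4
finger_force: 7.5
```

{"method": "step_arm", "body": {"rows": [0, 0, 0, 6, 0, 0, 0, 0, 0, 0, 8, 0, 0, 0, 0, 0, 0, 8, 0, -20, 0, 0, 0, 0, 8, 0, -40, 0, 0, 0, 0, 35, -40, -40, 0, 0, 0, 0, 62, -80, -40, 0, 0, 0, 0, 95, -115, -40, 0, 0, 0, 0, 120, -128, -40, 0, 0, 0, 0, 120, -128, -40, 0, 0, 0, 0, 120, -128, -20, 0, 0, 0, 0, 120, -128, -5, 0, 0, 0, 0, 120, -128, 0, 0, 0, 0, 0, 120, -128, 0, 0, 0, 0, 0, 116, -128, 0, 0, 0, 0, 0, 110, -128, 0, 0, 0, 0, 0, 100, -128, 0, 0, 0, 0, 0, 90, -128, 0, 0, 0, 0, 0, 80, -128, 0, 0]}}

```text
clock: 7.65
tool_pos: [532.8, 87.6, 58.1]
tool_rot: [0.0, 0.999, -0.044, 0.001]
force: [2.6, 0.6, 1.6]
width: 1.0
finger_force: 1.4
```

```bash
python3 -c "
from h import *
st()"
```

```text
clock 7.65 rack xy [-31.1  64.7] z 58.1 F rack [2.6 0.9] 1.6 w 1.0
```

{"method": "step_arm", "body": {"rows": [0, 0, 0, -10, 0, 0, 0, 0, 0, 0, -20, 0, 0, 0, 0, 0, 0, -30, 0, 0, 0, 0, 0, 0, -40, 0, 0, 0, 0, 0, 0, -50, 0, 0, 0, 0, 0, 0, -60, 0, 0, 0, 0, 0, 0, -68, 0, 0, 0, 0, 0, 0, -73, 0, 0, 0, 0, 0, 0, -76, 0, 0, 0, 0, 0, 0, -78, 0, 0, 0, 0, 0, 0, -79, 0, 0, 0, 0, 0, 0, -79, 0, 0, 0]}}

```text
clock: 9.15
tool_pos: [457.8, 94.3, 57.7]
tool_rot: [-0.001, 0.999, -0.045, 0.004]
force: [11.8, 0.6, -9.6]
width: 0.6
finger_force: 6.2
```

```bash
python3 -c "
from h import *
st()"
```

```text
clock 9.15 rack xy [-106.4   64.7] z 57.7 F rack [11.7  1.6] -9.6 w 0.6
```

{"method": "step_arm", "body": {"rows": [0, 0, 0, 6, 0, 0, 0, 0, 0, 0, 8, 0, -2, 0, 0, 0, 0, 8, 0, -40, 0, 0, 0, 0, 20, 0, -80, 0.5, 0, 0, 0, 70, 30, -80, 1, 0, 0, 0, 120, 61, -80, 1, 0, 0, 0, 170, 61, -80, 1, 0, 0, 0, 213, 61, -75, 1, 0, 0, 0, 213, 61, -60, 1, 0, 0, 0, 213, 61, -50, 1, 0, 0, 0, 213, 61, -47, 1, 0, 0, 0, 213, 61, -47, 1]}}

```text
clock: 10.65
tool_pos: [660.3, 15.1, 104.8]
tool_rot: [0.0, 0.999, -0.044, -0.0]
force: [0.0, -0.1, -0.6]
width: 81.9
finger_force: 0.0
```

```bash
python3 - <<'E'
from h import *
st()
c=cam("wrist"); save(c,"w2"); np.savez("w2.npz",P=c["P"],color=c["color"])
E
```

```text
clock 10.65 rack xy [102.4   4.1] z 104.8 F rack [ 0.  -0.1] -0.6 w 81.9
```

View pics/w2.png

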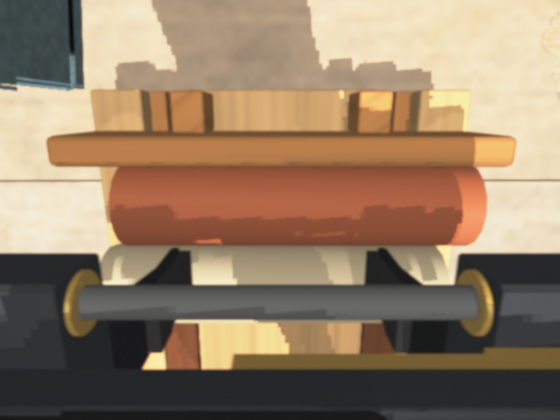

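{"method": "step_arm", "body": {"rows": [0, 0, 0, 0, 0, 6, 1, 0, 0, 0, 0, 0, 10, 1, 0, 0, 0, 0, 0, 10, 1, 0, 0, 0, -3, 0, 10, 1, 0, 0, 0, -6, 0, 10, 1, 0, 0, 0, -9, 0, 9.5, 1]}}

```text
clock: 11.45
tool_pos: [652.0, 15.8, 95.3]
tool_rot: [0.0, 0.999, -0.044, 0.0]
force: [0.3, 0.2, 0.3]
width: 87.0
finger_force: 0.3
```

```bash
cat >> h.py <<'E'
from scipy.optimize import least_squares
def tubes(n="wrist"):
    c=cam(n);P=c["P"];C=c["color"].astype(int); xy=rk(P); Z=P[...,2]
    hsv=cv2.cvtColor(c["color"],cv2.COLOR_RGB2HSV).astype(int)
    reg=(Z>70)&(Z<100)&(abs(xy[...,1])<110)&(xy[...,0]>-130)&(xy[...,0]<149)
    red=reg&(hsv[...,0]<12)&(hsv[...,1]>110)&(C[...,0]>90); buff=reg&(hsv[...,1]<100)&(hsv[...,0]<40)&(C[...,0]>90)
    for nm,k in(("red",red),("buff",buff)):
        k=cv2.erode(k.astype(np.uint8),np.ones((3,3)))>0
        if k.sum()<60: print(nm,"few",k.sum());continue
        X,Y=xy[k].T; z=Z[k]
        f=lambda p: np.hypot(X-p[0]-p[2]*Y,z-p[1])-22
        o=least_squares(f,[np.median(X),74,0],loss='soft_l1'); e=np.percentile(Y,[.5,99.5])
        print(nm,k.sum(),"x,z,deg",o.x[0].round(1),o.x[1].round(1),np.degrees(o.x[2]).round(2),"yends",e.round(0),"res",np.std(f(o.x)).round(2))
    return c
E
python3 -c "
from h import *
st(); tubes(); tubes('side')"
```

```text
clock 11.45 rack xy [94.2  4.1] z 95.3 F rack [0.3 0.2] 0.3 w 87.0
red 30976 x,z,deg 126.1 74.6 -0.14 yends [-94.  81.] res 0.55
buff 11924 x,z,deg 77.2 74.7 -0.14 yends [-83.  92.] res 0.54
red few 46
buff 184 x,z,deg 78.4 74.7 -0.36 yends [-80.  90.] res 1.81
```

{"method": "step_arm", "body": {"rows": [0, 0, 0, -4, 0, 0, 1, 0, 0, 0, -8, 0, 0, 1, 0, 0, 0, -12, 0, 0.5, 1, 0, 0, 0, -16, 0, 0.5, 1, 0, 0, 0, -20, 0, 1, 1, 0, 0, 0, -24, 0, 1, 1]}}

```text
clock: 12.3
tool_pos: [629.6, 17.9, 96.3]
tool_rot: [0.0, 0.999, -0.044, 0.002]
force: [-0.4, 0.3, 9.4]
width: 87.3
finger_force: 4.8
```

```bash
python3 -c "
from h import *
st(); tubes()"
```

```text
clock 12.3 rack xy [71.6  4.1] z 96.3 F rack [-0.4  0.2] 9.4 w 87.3
red 33893 x,z,deg 126.1 74.6 -0.13 yends [-94.  81.] res 0.56
buff 18770 x,z,deg 65.7 74.7 -0.14 yends [-83.  92.] res 0.57
```

{"method": "step_arm", "body": {"rows": [0, 0, 0, 0, 0, -3, 1, 0, 0, 0, 2, 0, -10, 1, 0, 0, 0, 15, 0, -12, 1, 0, 0, 0, 25, 0, -12, 1, 0, 0, 0, 25, 0, -10, 1]}}

```text
clock: 12.98
tool_pos: [653.9, 15.6, 103.5]
tool_rot: [-0.0, 0.999, -0.044, -0.0]
force: [-0.2, 0.3, 0.2]
width: 87.3
finger_force: 0.0
```

```bash
python3 -c "
from h import *
st(); tubes()"
```

```text
clock 12.975 rack xy [96.1  4. ] z 103.5 F rack [-0.2  0.3] 0.2 w 87.3
red 28335 x,z,deg 126.1 74.6 -0.13 yends [-94.  81.] res 0.55
buff 8478 x,z,deg 65.4 74.6 -0.16 yends [-82.  92.] res 0.48
```

{"method": "step_arm", "body": {"rows": [0, 0, 0, 0, 0, 9, 1, 0, 0, 0, 0, 0, 17, 1, 0, 0, 0, 0, 0, 17, 1, 0, 0, 0, -4, 0, 17, 1, 0, 0, 0, -7, 0, 17, 1, 0, 0, 0, -10, 0, 16.5, 1, 0, 0, 0, -13, 0, 16, 1, 0, 0, 0, -16, 0, 15.5, 1]}}

```text
clock: 14.02
tool_pos: [639.0, 17.0, 90.7]
tool_rot: [0.0, 0.999, -0.044, 0.003]
force: [3.3, -0.9, 7.8]
width: 87.1
finger_force: 4.2
```

```bash
python3 -c "
from h import *
st(); tubes()"
```

```text
clock 14.025 rack xy [81.1  4.1] z 90.7 F rack [ 3.4 -0.6] 7.8 w 87.1
red 34805 x,z,deg 126.1 74.6 -0.14 yends [-94.  81.] res 0.55
buff 10831 x,z,deg 57.6 74.6 -0.14 yends [-82.  92.] res 0.48
```

{"method": "step_arm", "body": {"rows": [0, 0, 0, 3, 0, -5, 1, 0, 0, 0, 8, 0, -14, 1, 0, 0, 0, 11, 0, -14, 1, 0, 0, 0, 11, 0, -10, 1, 0, 0, 0, 11, 0, 2, 1, 0, 0, 0, 11, 0, 12, 1, 0, 0, 0, 11, 0, 20, 1, 0, 0, 0, 11, 0, 26, 1, 0, 0, 0, 11, 0, 28, 1, 0, 0, 0, 11, 0, 28, 1]}}

```text
clock: 15.32
tool_pos: [648.1, 16.1, 60.5]
tool_rot: [0.0, 0.999, -0.044, 0.0]
force: [-0.5, 0.4, 0.4]
width: 87.0
finger_force: 0.0
```

```bash
python3 -c "
from h import *
st(); tubes()"
```

```text
clock 15.325 rack xy [90.2  4. ] z 60.5 F rack [-0.6  0.4] 0.4 w 87.0
red 48724 x,z,deg 126.0 74.6 -0.14 yends [-95.  81.] res 0.54
buff 8602 x,z,deg 52.9 74.7 -0.17 yends [-45.  57.] res 0.63
```

{"method": "step_arm", "body": {"rows": [0, 0, 0, -3, 0, 0, 1, 0, 0, 0, -7, 0, 0, 1, 0, 0, 0, -12, 0, 0, 1, 0, 0, 0, -17, 0, 0, 1, 0, 0, 0, -22, 0, 0, 1, 0, 0, 0, -27, 0, 0, 1, 0, 0, 0, -32, 0, 0, 1, 0, 0, 0, -37, 0, 0, 1, 0, 0, 0, -42, 0, 0, 1, 0, 0, 0, -47, 0, 0, 1, 0, 0, 0, -51, 0, 0, 1, 0, 0, 0, -54, 0, 0, 1]}}

```text
clock: 16.88
tool_pos: [594.1, 20.9, 60.5]
tool_rot: [0.0, 0.999, -0.044, 0.0]
force: [0.6, 0.3, -0.2]
width: 87.2
finger_force: 0.1
```

```bash
python3 -c "
from h import *
st(); tubes();tubes('side')"
```

```text
clock 16.875 rack xy [36.   3.9] z 60.5 F rack [0.6 0.4] -0.2 w 87.2
red 60343 x,z,deg 126.1 74.6 -0.11 yends [-90.  81.] res 0.58
buff 8449 x,z,deg 2.1 74.8 -0.18 yends [-45.  56.] res 0.64
red 179 x,z,deg 126.6 74.5 -0.13 yends [-93.  75.] res 1.59
buff 226 x,z,deg 2.8 74.4 0.18 yends [-80.  88.] res 1.57
```

{"method": "step_arm", "body": {"rows": [0, 0, 0, -3, 0, 0, 1, 0, 0, 0, -6, 0, 0, 1, 0, 0, 0, -9, 0, 0, 1, 0, 0, 0, -12, 0, 0, 1, 0, 0, 0, -14, 0, 0, 1, 0, 0, 0, -16, 0, 0, 1, 0, 0, 0, -18, 0, 0, 1, 0, 0, 0, -20, 0, 0, 1, 0, 0, 0, -22, 0, 0, 1, 0, 0, 0, -22, 0, 0, 1]}}

```text
clock: 18.23
tool_pos: [572.3, 22.9, 60.5]
tool_rot: [0.0, 0.999, -0.044, -0.0]
force: [0.6, 0.1, -0.6]
width: 86.9
finger_force: 0.0
```

```bash
python3 -c "
from h import *
st(); tubes();tubes('side')"
```

```text
clock 18.225 rack xy [14.1  3.8] z 60.5 F rack [0.5 0.2] -0.6 w 86.9
red 28098 x,z,deg 126.4 74.9 -0.09 yends [-91.  81.] res 0.59
buff 6498 x,z,deg -34.1 68.0 -0.22 yends [-50.  61.] res 0.62
red 203 x,z,deg 126.6 74.5 -0.58 yends [-92.  77.] res 1.68
buff 257 x,z,deg -32.6 67.4 0.02 yends [-80.  87.] res 1.75
```

{"method": "step_arm", "body": {"rows": [0, 0, 0, -4, 0, 3, 1, 0, 0, 0, -9, 0, 5.5, 1, 0, 0, 0, -13, 0, 5.5, 1, 0, 0, 0, -15, 0, 5.5, 1, 0, 0, 0, -15.5, 0, 5.5, 1]}}

```text
clock: 18.95
tool_pos: [557.6, 24.1, 55.4]
tool_rot: [0.0, 0.999, -0.044, 0.001]
force: [1.4, -0.4, 0.6]
width: 87.0
finger_force: 1.0
```

```bash
python3 -c "
from h import *
st(); tubes()"
```

```text
clock 18.95 rack xy [-0.6  3.8] z 55.4 F rack [ 1.4 -0.3] 0.6 w 87.0
red 3224 x,z,deg 126.7 76.1 -0.08 yends [-92.  80.] res 0.32
buff 8434 x,z,deg -34.2 67.9 -0.19 yends [-45.  57.] res 0.66
```

{"method": "step_arm", "body": {"rows": [0, 0, 0, -1.3, 0, -2, 1, 0, 0, 0, -2.4, 0, -4.7, 1, 0, 0, 0, -3.5, 0, -7.3, 1, 0, 0, 0, -4.7, 0, -9.7, 1, 0, 0, 0, -6, 0, -12, 1]}}

```text
clock: 19.62
tool_pos: [550.9, 24.7, 67.2]
tool_rot: [0.0, 0.999, -0.044, 0.0]
force: [3.2, -1.1, -0.0]
width: 87.0
finger_force: 1.2
```

```bash
python3 -c "
from h import *
st(); tubes()"
```

```text
clock 19.625 rack xy [-7.3  3.8] z 67.2 F rack [ 3.3 -0.8] -0.0 w 87.0
red few 0
buff 8467 x,z,deg -40.9 71.9 -0.13 yends [-47.  59.] res 0.65
```

{"method": "step_arm", "body": {"rows": [0, 0, 0, -1.5, 0, -1.5, 1, 0, 0, 0, -3, 0, -3, 1, 0, 0, 0, -4.5, 0, -4, 1, 0, 0, 0, -6, 0, -4, 1, 0, 0, 0, -8, 0, -4, 1, 0, 0, 0, -10, 0, -4, 1, 0, 0, 0, -12, 0, -4, 1, 0, 0, 0, -14, 0, -4, 1]}}

```text
clock: 20.68
tool_pos: [535.4, 26.0, 70.1]
tool_rot: [0.0, 0.999, -0.044, -0.001]
force: [-0.1, 0.2, -0.2]
width: 87.3
finger_force: 0.0
```

```bash
python3 -c "
from h import *
st(); tubes()"
```

```text
clock 20.675 rack xy [-22.9   3.7] z 70.1 F rack [-0.1  0.2] -0.2 w 87.3
red few 0
buff 8591 x,z,deg -59.3 74.4 -0.21 yends [-48.  60.] res 0.66
```

{"method": "step_arm", "body": {"rows": [0, 0, 0, -2, 0, 3, 1, 0, 0, 0, -4, 0, 5, 1, 0, 0, 0, -6, 0, 5, 1, 0, 0, 0, -8, 0, 5, 1, 0, 0, 0, -10, 0, 5, 1, 0, 0, 0, -12, 0, 5, 1, 0, 0, 0, -14, 0, 5, 1, 0, 0, 0, -16, 0, 5, 1, 0, 0, 0, -18, 0, 5, 1, 0, 0, 0, -20, 0, 5, 1, 0, 0, 0, -20, 0, 5, 1]}}

```text
clock: 22.1
tool_pos: [516.9, 27.7, 66.0]
tool_rot: [0.0, 0.999, -0.044, -0.0]
force: [-0.1, 0.6, 0.6]
width: 86.9
finger_force: 0.0
```

```bash
python3 -c "
from h import *
st(); tubes(); tubes('side')"
```

```text
clock 22.1 rack xy [-41.5   3.7] z 66.0 F rack [-0.2  0.6] 0.6 w 86.9
red few 0
buff 8533 x,z,deg -81.1 73.4 -0.17 yends [-48.  59.] res 0.65
red 222 x,z,deg 126.9 74.3 -0.04 yends [-93.  73.] res 1.71
buff 259 x,z,deg -86.7 69.7 -0.13 yends [-80.  89.] res 1.58
```

{"method": "step_arm", "body": {"rows": [0, 0, 0, 0, 0, -20, 1, 0, 0, 0, 0, 0, -50, 1, 0, 0, 0, 40, 4, -60, 1, 0, 0, 0, 90, 8, -60, 1, 0, 0, 0, 140, 10, -60, 1, 0, 0, 0, 179, 11, -55, 1, 0, 0, 0, 179, 11, -40, 1, 0, 0, 0, 179, 11, -36, 1, 0, 0, 0, 179, 11, -36, 1]}}

```text
clock: 23.32
tool_pos: [693.1, 1.3, 101.7]
tool_rot: [0.0, 0.999, -0.044, -0.001]
force: [-0.0, 0.3, 0.4]
width: 87.0
finger_force: 0.0
```

```bash
python3 -c "
from h import *
st(); tubes('side')"
```

```text
clock 23.325 rack xy [136.4  -6.7] z 101.7 F rack [-0.   0.3] 0.4 w 87.0
red 63 x,z,deg 127.0 74.1 0.7 yends [-93.  76.] res 1.86
buff 287 x,z,deg -90.2 67.4 -0.09 yends [-80.  89.] res 1.57
```

{"method": "step_arm", "body": {"rows": [0, 0, 0, 1.5, 0, 3, 1, 0, 0, 0, 1.5, 0, 5, 1, 0, 0, 0, 1.5, 0, 6, 1, 0, 0, 0, -1, 0, 6, 1, 0, 0, 0, -4, 0, 6, 1, 0, 0, 0, -7, 0, 6, 1]}}

```text
clock: 24.12
tool_pos: [687.7, 1.6, 96.5]
tool_rot: [0.0, 0.999, -0.044, 0.001]
force: [-0.1, 0.2, 2.6]
width: 87.5
finger_force: 1.4
```

```bash
python3 -c "
from h import *
st(); tubes()"
```

```text
clock 24.125 rack xy [131.   -6.9] z 96.5 F rack [-0.1  0.2] 2.6 w 87.5
red 14544 x,z,deg 122.0 74.7 -0.16 yends [-94.  80.] res 0.59
buff few 0
```

{"method": "step_arm", "body": {"rows": [0, 0, 0, -4, 0, 0, 1, 0, 0, 0, -8, 0, 0, 1, 0, 0, 0, -12, 0, 0, 1, 0, 0, 0, -15, 0, 0, 1, 0, 0, 0, -15, 0, -4, 1, 0, 0, 0, -10, 0, -12, 1, 0, 0, 0, 6, 0, -12, 1, 0, 0, 0, 6, 0, -10, 1]}}

```text
clock: 25.18
tool_pos: [694.3, 0.8, 105.9]
tool_rot: [-0.0, 0.999, -0.044, 0.0]
force: [0.1, 0.3, -0.1]
width: 86.8
finger_force: 0.0
```

```bash
python3 -c "
from h import *
st(); tubes(); tubes('side')"
```

```text
clock 25.175 rack xy [137.6  -7. ] z 105.9 F rack [0.  0.3] -0.1 w 86.8
red 8964 x,z,deg 114.0 74.7 -0.17 yends [-94.  80.] res 0.55
buff few 0
red 94 x,z,deg 115.2 74.2 -0.06 yends [-91.  78.] res 1.65
buff 285 x,z,deg -90.1 67.5 -0.04 yends [-81.  88.] res 1.63
```

{"method": "step_arm", "body": {"rows": [0, 0, 0, -14, 0, 0, 1, 0, 0, 0, -14, 0, 6, 1, 0, 0, 0, -14, 0, 9, 1, 0, 0, 0, -14, 0, 10, 1, 0, 0, 0, -18, 0, 10, 1, 0, 0, 0, -22, 0, 10, 1, 0, 0, 0, -26, 0, 10, 1, 0, 0, 0, -30, 0, 10, 1, 0, 0, 0, -33, 0, 10, 1, 0, 0, 0, -36, 0, 10, 1, 0, 0, 0, -36, 0, 5, 1, 0, 0, 0, -28, 0, -4, 1, 0, 0, 0, -10, 0, -4, 1, 0, 0, 0, 0, 0, -2, 1]}}

```text
clock: 27.02
tool_pos: [694.6, 1.1, 108.2]
tool_rot: [-0.0, 0.999, -0.044, 0.0]
force: [0.5, -0.0, -1.0]
width: 86.7
finger_force: 0.0
```

```bash
python3 -c "
from h import *
st(); tubes(); tubes('side')"
```

```text
clock 27.025 rack xy [137.9  -6.7] z 108.2 F rack [0.5 0. ] -1.0 w 86.7
red 7448 x,z,deg 102.7 74.6 -0.14 yends [-94.  80.] res 0.48
buff few 0
red 99 x,z,deg 104.1 74.4 0.02 yends [-94.  77.] res 1.6
buff 293 x,z,deg -90.4 67.4 0.23 yends [-81.  89.] res 1.42
```

{"method": "step_arm", "body": {"rows": [0, 0, 0, 0, 0, 10, 1, 0, 0, 0, 0, 0, 20, 1, 0, 0, 0, 0, 0, 28, 1, 0, 0, 0, 0, 0, 34, 1, 0, 0, 0, 0, 0, 40, 1, 0, 0, 0, -4, 0, 42, 1, 0, 0, 0, -8, 0, 44, 1]}}

```text
clock: 28.0
tool_pos: [685.3, 1.8, 64.1]
tool_rot: [0.0, 0.999, -0.044, 0.0]
force: [-0.1, 0.0, 0.0]
width: 86.9
finger_force: 0.1
```

{"method": "step_arm", "body": {"rows": [0, 0, 0, -5, 0, 1, 1, 0, 0, 0, -10, 0, 2, 1, 0, 0, 0, -15, 0, 3, 1, 0, 0, 0, -20, 0, 3, 1, 0, 0, 0, -25, 0, 3, 1, 0, 0, 0, -30, 0, 3, 1, 0, 0, 0, -35, 0, 3, 1, 0, 0, 0, -40, 0, 3, 1, 0, 0, 0, -45, 0, 3, 1, 0, 0, 0, -50, 0, 3, 1, 0, 0, 0, -55, 0, 3, 1, 0, 0, 0, -60, 0, 3, 1, 0, 0, 0, -65, 0, 3, 1, 0, 0, 0, -70, 0, 3, 1, 0, 0, 0, -75, 0, 3, 1, 0, 0, 0, -80, 0, 3, 1, 0, 0, 0, -84, 0, 3, 1, 0, 0, 0, -87, 0, 3, 1]}}

```text
clock: 30.25
tool_pos: [598.6, 9.4, 61.1]
tool_rot: [0.0, 0.999, -0.044, 0.0]
force: [-0.1, 0.1, 0.5]
width: 86.7
finger_force: 0.1
```

```bash
python3 -c "
from h import *
st(); tubes(); tubes('side')"
```

```text
clock 30.25 rack xy [41.5 -7.1] z 61.1 F rack [-0.1  0.1] 0.5 w 86.7
red 8345 x,z,deg 7.7 74.7 -0.17 yends [-56.  45.] res 0.65
buff few 0
red 90 x,z,deg 7.4 74.1 0.33 yends [-91.  77.] res 1.71
buff 293 x,z,deg -90.4 67.4 0.19 yends [-82.  87.] res 1.68
```

{"method": "step_arm", "body": {"rows": [0, 0, 0, -3, 0, 0, 1, 0, 0, 0, -6, 0, 0, 1, 0, 0, 0, -9, 0, 0, 1, 0, 0, 0, -12, 0, 0, 1, 0, 0, 0, -15, 0, 0, 1, 0, 0, 0, -18, 0, 0, 1, 0, 0, 0, -20, 0, 0, 1, 0, 0, 0, -22, 0, 0, 1, 0, 0, 0, -24, 0, 0, 1, 0, 0, 0, -26, 0, 0, 1, 0, 0, 0, -28, 0, 0, 1, 0, 0, 0, -28, 0, 0, 1, 0, 0, 0, -26, 0, 0, 1]}}

```text
clock: 31.98
tool_pos: [573.0, 11.7, 61.1]
tool_rot: [0.0, 0.999, -0.044, 0.0]
force: [-0.4, 0.4, 0.3]
width: 86.9
finger_force: 0.0
```

```bash
python3 -c "
from h import *
st(); tubes(); tubes('side')"
```

```text
clock 31.975 rack xy [15.8 -7.2] z 61.1 F rack [-0.4  0.3] 0.3 w 86.9
red 5790 x,z,deg -33.9 67.7 -0.13 yends [-61.  50.] res 0.6
buff few 0
red 136 x,z,deg -33.3 67.4 0.77 yends [-92.  76.] res 1.69
buff 292 x,z,deg -90.1 67.4 0.01 yends [-81.  86.] res 1.68
```

Both tubes are seated. I'll back off, lift clear and check once more.

{"method": "step_arm", "body": {"rows": [0, 0, 0, 6, 0, 0, 1, 0, 0, 0, 12, 0, -20, 1, 0, 0, 0, 12, 0, -60, 1, 0, 0, 0, 12, 0, -110, 1, 0, 0, 0, 12, 0, -170, 1, 0, 0, 0, -15, 0, -220, 1, 0, 0, 0, -30, 0, -270, 1, 0, 0, 0, -30, 0, -270, 1, 0, 0, 0, -30, 0, -270, 1]}}

```text
clock: 33.2
tool_pos: [543.2, 14.2, 330.6]
tool_rot: [0.0, 0.999, -0.044, -0.0]
force: [0.3, 0.9, 0.1]
width: 87.0
finger_force: 0.0
```

```bash
python3 - <<'E'
from h import *
st(); c=tubes(); save(c,"w3")
P=c["P"];xy=rk(P);Z=P[...,2]
for sgn in(1,-1):
    k=(Z>72)&(Z<83)&(abs(xy[...,1]-65*sgn)<12)&(xy[...,0]<-113)&(xy[...,0]>-140); print("toe",sgn,k.sum(),xy[k].mean(0) if k.any() else None)
tubes("side")
E
```

```text
clock 33.2 rack xy [-14.1  -7.5] z 330.6 F rack [0.3 0.9] 0.1 w 87.0
red 5130 x,z,deg -33.7 67.6 -0.21 yends [-94.  79.] res 6.42
buff 4717 x,z,deg -91.6 67.6 -0.16 yends [-83.  92.] res 0.74
toe 1 194 [-123.06428963   64.46557386]
toe -1 198 [-122.84386222  -64.71890922]
red 122 x,z,deg -32.4 67.3 -0.02 yends [-94.  74.] res 1.68
buff 240 x,z,deg -90.2 67.4 -0.63 yends [-81.  87.] res 1.57
```

View pics/w3.png

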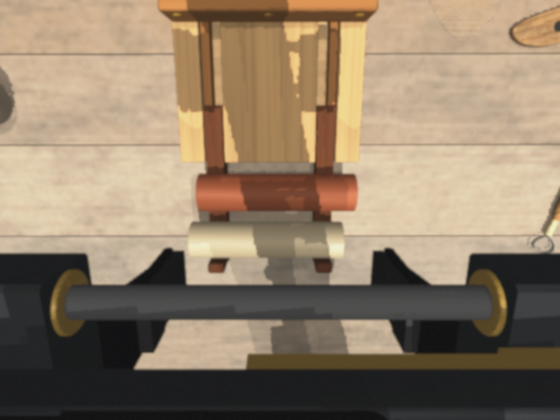

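The picture shows red (row 192) and buff (row 240) lying square across both supports in the notches. Both toes are fully out (row 266), and the bed is empty.

```bash
python3 -c "
from station import r
print(r.job_done())"
```

```text
the job is handed in; nothing more can be done
None
```

Both supports are out at their stops, with the buff tube seated in the outer notches and the red in the inner, both square; the job is handed in at about 33 s, though dragging the buff tube off the ledge briefly pressed on it with about 9 N.

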